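Stack the small tub on the recessed lid

TASK

Make room on the pulled-out rack tray: pick up the small lidded tub and stack it on the larger tub whose lid has four square corner recesses, so that its four corner feet sit fully down in the recesses. Set it down rather than dropping it, then let go; leave both larger tubs and the cup standing where they are.

Things in the scene. Friction and masses are not known exactly. Their poses are not given: they have to be found in the camera images.
- small_tub: Small grey plastic tub, white lid, 110 long (its x), 54 wide (y), 64 high, 0.25 kg; grip it across the flat 54 mm sides, 10 to 64 mm up. Under it four feet, 12 x 12, 10 high, centred 44 mm along x and 19 mm along y off the middle. Same after a half turn. Origin: centre, level with the soles; z up. All tubs and the cup stand on one shallow steel tray, floor 4 mm over the work surface, rim 18.
- recessed_tub: Larger grey plastic tub, white lid, loose, 132 long (its x), 82 wide (y), 72 high, 0.8 kg. The lid top has four square recesses, 32 x 32, 8 deep, flat-floored, centred 44 mm along x and 19 mm along y off the middle: the small tub's feet fit with 10 mm to spare all round when the tubs' x axes are parallel. Same after a half turn. Origin: centre of the underside; z up.
- recess_floor (a point): Point at the middle of the recessed tub's lid, at the level of the recess floors (64 mm above that tub's origin), axes as the recessed tub's. The small tub's origin comes here when it is seated.
- flat_tub: Bystander: a larger tub of the same size and colours as the recessed one (132 x 82 x 72 mm, 0.8 kg, loose) but with a plain flat lid without recesses. Origin: centre of the underside; z up.
- cup: Bystander: open white ceramic cup, 72 mm across the rim, 85 high, loose, on the far side of the tray. Origin: centre of the underside; z up.

How it is judged:
By the outcome, as a careful person would: the job done as asked, in the order asked, and still so for the second after the job is handed in, with the robot touching nothing.
It also fails if it takes over 38 s, if anything falls off the work surface, if the arm or the gripper's body presses on something with over 40 N, if the wrist force passes 120 N, or if a joint passes its speed limit or range.

ROBOT

A 6-joint arm with a two-finger parallel gripper is mounted at the origin on the work surface. World frame = base frame: x ahead of the robot, y to its left, z up, the work surface at z = 0. Lengths are in m, angles in rad, forces in N, time in s.
With the tool pointing down it reaches from about 0.35 to 0.975 m from the base axis. Payload 4.9 kg.
Tool frame: the origin (TCP) lies at the very end of the fingers, on their centre line; the grasp point (between the pads) lies 19 mm behind it; z points along the fingers, y is the line along which they close (so a half turn about z gives the same grasp; the last joint's range is limited). The gripper opens to 85 mm and grips with 20 to 120 N. Pads are 22 mm wide; open, the fingers measure 114 mm over their backs; the gripper's body (76 mm by 85 mm) begins 54 mm behind the grasp point. The pads swing forward as they close: fully open they stand 13 mm farther back than shut.
Start: joints at [-1.423, 0.053, 1.613, -0, 1.476, -0.119], TCP at [0.165, -0.603, 0.231] pointing down, gripper open.
Joint ranges: [-3.01, 3.01], [-1.01, 2.22], [0.06, 2.58], [-1.02, 4.17], [0.09, 2.62], [-3.14, 3.14]. Speed limits (rad/s): [2.57, 2.57, 3.14, 3.14, 3.14, 3.14].

INTERFACE

Orientations are given as a unit quaternion [w, x, y, z].
In Python, from plant import * gives the robot as it stands.
- The arm moves only by the tool jog_arm, never from a script. Its argument "moves" is a list that holds one entry, the list of rows, each a list of 7 numbers: the finger opening in cm, from 0 to 8.54, then the shift along the tool's x, y, z in cm, then the turn, a rotation vector about the tool's x, y, z in rad. A call has 1 to 20 rows; each row shifts and turns the commanded pose from where the row before left it, along the tool's axes as they then stand; what a row does not reach is not made up. A row lasts 1/12 s, in which the tool goes at most 41.7 mm and 7.16 degrees, less where a joint would pass 70% of its speed; a pose out of reach is approached as far as the arm can. A call is refused whole if a number of a shift passes 4.17 or a number of a turn 0.125, either way. A call with a gripper value outside its range is refused whole. The fingers move at their own pace and stop on an object; the grip force is fixed at half the most. Time passes only in rows, so rows that do not move let the fingers close. It gives the time, the measured TCP pose, the force, the opening and the grip force at its end, in the units of the state.
- state(): the state, without advancing time (a new reading comes with each control period).
- grab_frame(name): name is "scene" or "top" or "wrist"; returns a dict with "color" (420x560x3 uint8, blue, green, red), "depth" (420x560 float32, m along the optical axis (not along the pixel's ray), 0 where there is no reading), "fx", "fy", "cx", "cy" (pixels), "R" (3x3) and "t" (3): a world point X has camera coordinates R X + t. Camera axes: x right, y down, z forward; pixel columns grow to the right and rows downward; lengths in m; the calibration is good to about 2 mm. A picture is of the moment at which its call begins.
- job_done(): hands the job in; it is judged then, once.
Trained networks look in a picture, given as the dict that the camera call returned (one of the last four; its "shot" number tells which), for a name from the list of things; names that differ only in an ending like _2 or _b are one class to them, and where a whole thing is asked for, a point or a joint stands for the part that bears it (a point fixed in the world has none). Each returns a list of dicts, best first, with "p" (0 to 1); they miss things now and then, are a little off and sometimes report something else, mostly with a low value. They report only what shows in the picture. A call takes as long as a camera call.
- recognise(name, picture): "rect" ([centre column, centre row, width, height] in pixels, round what is visible of it).
- regions_of(name, picture): "pixels" (420x560 bool, what is visible of it) and "rect" ([centre column, centre row, width, height] in pixels, round what is visible of it).
The state is a dict: "time": time; "joint_pos": joint angles; "joint_vel": joint speeds; "joint_efforts": joint torques, N m; "tool_pos": TCP position; "tool_rot": TCP orientation; "contact_force": force on the tool from outside, world axes, zero at the start; "ft_torque": the same for the moment, N m; "gripper_width": opening from 0.0 (shut) to 1.0 (fully open); "grasp_force": force on a finger pad.
Only numpy, scipy, OpenCV 4.12 (cv2) and the standard library are available. Lean on these libraries where they do the work, as an engineer would, in place of code of your own. Each camera call takes 0.05 s, during which the arm holds its last target. There are 200 camera calls.

## Working session

There is one attempt and no reset: what is moved stays moved. The work goes in short steps, Python scripts to look and compute and a tool call to move; the robot and the scene stay as the last step left them, time stands still between calls to the robot, and variables do not carry over. Pictures are saved under pics/ and viewed, at most 10 in all, crops included, and the job is handed in when it is done.

Besides the shell and the picture viewer there is one more tool, called after "Request:" as name([rows], argument=value, ...), one row to a line, values as JSON. jog_arm: Moves the arm, as the interface text tells. Its arguments: {"type":"object","properties":{"moves":{"type":"array"}},"required":["moves"]}

```bash
mkdir -p pics
cat > h.py <<'E'
from plant import *
import numpy as np, cv2
def world(f, mask=None):
    d=f["depth"]; v,u=np.indices(d.shape)
    P=np.stack([(u-f["cx"])/f["fx"]*d,(v-f["cy"])/f["fy"]*d,d],-1)
    W=(P-f["t"])@f["R"]
    return W, d>0
E
python3 - <<'E'
from h import *
fs={n:grab_frame(n) for n in("top","scene")}
im=np.vstack([fs[n]["color"] for n in fs]); 
cv2.imwrite("pics/a.png",cv2.resize(np.hstack([fs[n]["color"] for n in fs]),(800,300),interpolation=cv2.INTER_AREA))
cv2.imwrite("pics/top.png",fs["top"]["color"])
for n,f in fs.items():
    W,ok=world(f)
    print(n,"cam pos",(-f["R"].T@f["t"]).round(3))
    for o in("small_tub","recessed_tub","flat_tub","cup"):
        for r in regions_of(o,f)[:2]:
            m=r["pixels"]&ok; P=W[m]
            if len(P)<20: print(o,r["p"],"few");continue
            zt=np.percentile(P[:,2],95); T=P[abs(P[:,2]-zt)<.006]
            c,s,a=cv2.minAreaRect((T[:,:2]*1000).astype(np.float32))
            print(o,round(r["p"],2),np.round(r["rect"]),"ztop",zt.round(4),"c",np.round(c,1),"s",np.round(s,1),"a",round(a,1))
s=state();print(s["tool_pos"],s["tool_rot"],s["time"])
E
```

```text
top cam pos [0.552 0.027 0.916]
small_tub 0.71 [165. 226.  40.  60.] ztop 0.0706 c [550.8 251. ] s [ 54.5 110.9] a 75.4
recessed_tub 0.9 [380. 259.  56.  71.] ztop 0.0783 c [ 498.7 -204.4] s [ 82.  131.7] a 70.7
recessed_tub 0.6 [235. 145.  34.  38.] ztop 0.0896 c [728.5 107.6] s [70.1 68.4] a 58.2
flat_tub 0.76 [292. 214.  54.  66.] ztop 0.0787 c [584.  -13.8] s [131.9  81.6] a 15.2
cup 0.96 [235. 145.  34.  38.] ztop 0.0895 c [729.  106.8] s [69.7 66.8] a 18.7
scene cam pos [1.06  0.644 0.736]
small_tub 0.69 [391. 285.  68.  57.] ztop 0.0689 c [553.9 252.6] s [ 57.4 112.4] a 74.7
recessed_tub 0.86 [277. 169.  63.  45.] ztop 0.0767 c [ 499.9 -203. ] s [ 89.4 133.6] a 70.3
flat_tub 0.76 [296. 217.  66.  64.] ztop 0.0771 c [586.2 -11. ] s [134.5  84.1] a 15.3
cup 0.71 [270. 275.  37.  52.] ztop 0.0886 c [731.1 109.2] s [73.3 68.3] a 54.3
[ 0.16477439 -0.60283356  0.23124309] [-6.15531560e-05  9.91113588e-01  1.33018241e-01  1.80103146e-06] 0.5
```

View pics/top.png

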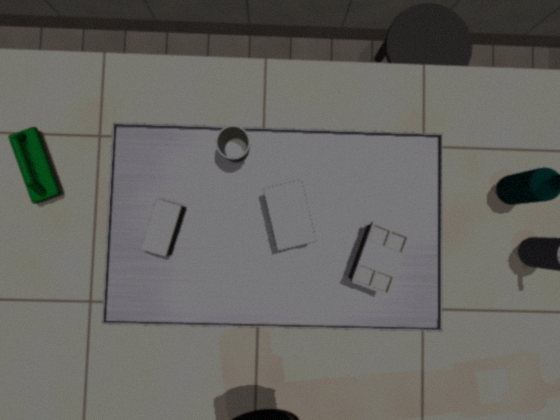

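View pics/a.png

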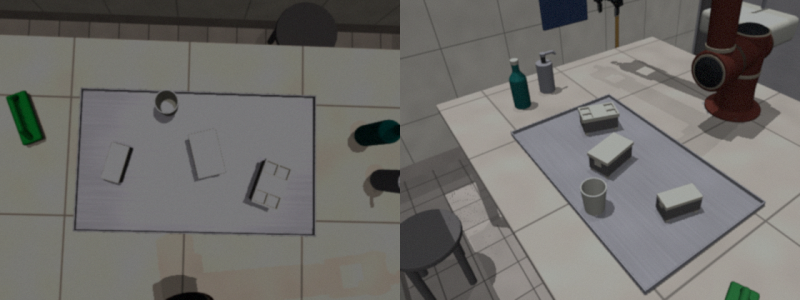

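The top view shows the small tub at about (163,228), the flat tub at (290,215), the recessed tub at (378,258) and the cup at (233,145). This matches what the networks report, and the two cameras agree to about 3 mm. Next I rotate to the tub's axis and fly by way of the recessed tub so the wrist camera can measure it.

Request:
jog_arm([
  [[8.54,0,0,0,0,0,0.104],[8.54,0,0,0,0,0,0.104],[8.54,0,0,0,0,0,0.104],[8.54,0,0,0,0,0,0.104],[8.54,0,0,0,0,0,0.104],[8.54,1.6,-3.3,0,0,0,0],[8.54,1.6,-3.3,0,0,0,0],[8.54,1.6,-3.3,0,0,0,0],[8.54,1.6,-3.3,0,0,0,0],[8.54,1.6,-3.3,0,0,0,0],[8.54,1.6,-3.3,0,0,0,0],[8.54,1.6,-3.3,0,0,0,0],[8.54,1.6,-3.3,0,0,0,0],[8.54,1.6,-3.3,0,0,0,0],[8.54,1.6,-3.3,0,0,0,0],[8.54,1.6,-3.3,0,0,0,0],[8.54,1.6,-3.3,0,0,0,0],[8.54,0,0,0,0,0,0],[8.54,0,0,0,0,0,0]],
])

```text
time: 2.08
tool_pos: [0.4507, -0.2663, 0.2314]
tool_rot: [0.0, 0.992, -0.124, 0.0]
contact_force: [0.4, 0.1, 0.1]
gripper_width: 1.002
grasp_force: 0.0
```

```bash
cat >> h.py <<'E'
from scipy.spatial.transform import Rotation as Ro
def locate(f,o):
    W,ok=world(f)
    for r in regions_of(o,f)[:1]:
        P=W[r["pixels"]&ok]; zt=np.percentile(P[:,2],90); T=P[abs(P[:,2]-zt)<.006]
        c,s,a=cv2.minAreaRect((T[:,:2]*1000).astype(np.float32))
        L=(a if s[0]>s[1] else a+90); L=(L+90)%180-90
        print(o,round(r["p"],2),np.round(r["rect"]),"ztop",zt.round(4),"c",np.round(c,1),"s",np.round(s,1),"long",round(L,1))
def togo(x,y,z,yaw):
    s=state(); q=s["tool_rot"]; R=Ro.from_quat([q[1],q[2],q[3],q[0]])
    X=R.as_matrix()
    d=(np.array([x,y,z])-s["tool_pos"])
    cur=np.degrees(np.arctan2(X[1,0],X[0,0]))
    print("t",round(s["time"],2),"pos",np.round(s["tool_pos"],4),"yaw",cur.round(2),"tilt",X[:,2].round(4),"togo tool cm",(X.T@d*100).round(2),"turn z",np.radians(cur-yaw).round(4),
      "F",np.round(s["contact_force"],1),"w",round(s["gripper_width"],3),"g",round(s["grasp_force"],1),"j",np.round(s["joint_pos"],2))
E
python3 - <<'E'
from h import *
f=grab_frame("wrist"); cv2.imwrite("pics/w1.png",f["color"])
locate(f,"recessed_tub")
togo(.5523,.2518,.13,-14.6)
E
```

```text
recessed_tub 0.86 [203. 154. 102. 166.] ztop 0.0775 c [ 499.6 -202.4] s [ 82.5 132.5] long -19.0
t 2.18 pos [ 0.4495 -0.268   0.2313] yaw -14.51 tilt [-4.e-04 -4.e-04 -1.e+00] togo tool cm [ -3.07 -52.9   10.11] turn z 0.0015 F [-0.1  0.8 -0.1] w 1.004 g 0.0 j [-0.68 -0.19  1.85 -0.    1.49  1.14]
```

View pics/w1.png

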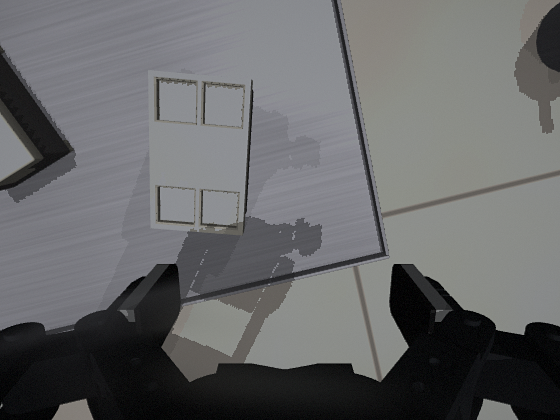

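The wrist view shows the recessed tub's lid at about (200,152) px with all four recesses clear. All three views agree on (0.4995,-0.203) and -19°. Next I go to a point just short of the small tub.

Request:
jog_arm([
  [[8.54,-0.5,-3.7,0,0,0,0],[8.54,-0.5,-3.7,0,0,0,0],[8.54,-0.5,-3.7,0,0,0,0],[8.54,-0.5,-3.7,0,0,0,0],[8.54,-0.5,-3.7,0,0,0,0],[8.54,-0.5,-3.7,0,0,0,0],[8.54,-0.5,-3.7,0,0,0,0],[8.54,-0.5,-3.7,0,0,0,0],[8.54,-0.5,-3.7,0,0,0,0],[8.54,-0.5,-3.7,0,0,0,0],[8.54,-0.5,-3.7,0,0,0,0],[8.54,-0.5,-3.7,0,0,0,0],[8.54,-0.5,-3.7,0,0,0,0],[8.54,-0.5,-3.7,0,0,0,0],[8.54,0,0,0,0,0,0],[8.54,0,0,0,0,0,0],[8.54,0,0,0,0,0,0]],
])

```text
time: 3.6
tool_pos: [0.5123, 0.25, 0.2311]
tool_rot: [0.0, 0.992, -0.127, -0.0]
contact_force: [0.7, -0.5, -0.4]
gripper_width: 1.0
grasp_force: 0.0
```

Run:
```python
from h import *
f=grab_frame("wrist"); cv2.imwrite("pics/w2.png",f["color"])
locate(f,"small_tub")
togo(.5523,.2518,.11,-14.6)
```

```text
small_tub 0.87 [270. 147.  68. 129.] ztop 0.0697 c [551.7 253.6] s [ 54.  111.1] long -14.8
t 3.7 pos [0.5122 0.2496 0.2313] yaw -14.66 tilt [-0.e+00 -4.e-04 -1.e+00] togo tool cm [ 3.82 -1.23 12.13] turn z -0.001 F [ 0.6 -0.6  0.1] w 1.004 g 0.0 j [ 0.32 -0.08  1.74 -0.    1.48  2.15]
```

View pics/w2.png

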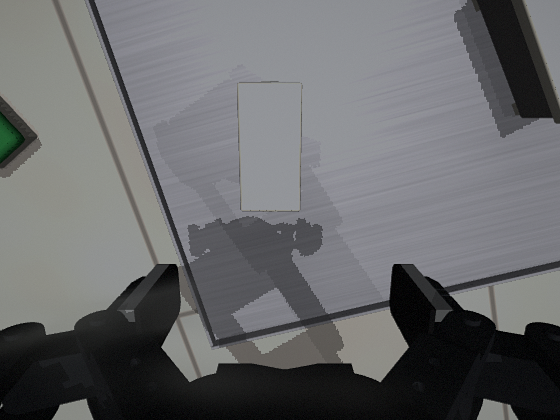

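The tub's lid is at about (270,147) px, aligned with the tool, and the three views agree on (0.552,0.2525) with the lid at z≈0.070. Next I centre over it, descend and close.

Request:
jog_arm([
  [[8.54,1.9,-0.65,0,0,0,0],[8.54,1.9,-0.65,0,0,0,0],[8.54,0,0,3.5,0,0,0],[8.54,0,0,3.5,0,0,0],[8.54,0,0,3.0,0,0,0],[8.54,0,0,3.0,0,0,0],[8.54,0,0,3.0,0,0,0],[8.54,0,0,2.5,0,0,0],[8.54,0,0,1.5,0,0,0],[8.54,0,0,0.9,0,0,0],[8.54,0,0,0,0,0,0],[8.54,0,0,0,0,0,0]],
])

```text
time: 4.7
tool_pos: [0.5524, 0.2537, 0.0228]
tool_rot: [-0.0, 0.992, -0.127, 0.0]
contact_force: [0.6, 0.3, 0.2]
gripper_width: 1.002
grasp_force: 0.0
```

Run:
```python
from h import *
togo(.552,.2525,.022,-14.7)
```

```text
t 4.7 pos [0.5524 0.2537 0.0228] yaw -14.58 tilt [ 4.e-04  1.e-04 -1.e+00] togo tool cm [-0.01  0.12  0.08] turn z 0.002 F [0.6 0.3 0.2] w 1.002 g 0.0 j [ 0.31  0.23  1.79 -0.    1.12  2.13]
```

Request:
jog_arm([
  [[0,0,0.1,0,0,0,0],[0,0,0,0,0,0,0],[0,0,0,0,0,0,0],[0,0,0,0,0,0,0],[0,0,0,0,0,0,0],[0,0,0,0,0,0,0],[0,0,0,0,0,0,0],[0,0,0,0,0,0,0],[0,0,0,0,0,0,0],[0,0,0,0,0,0,0],[0,0,0,0,0,0,0],[0,0,0,0,0,0,0]],
])

```text
time: 5.7
tool_pos: [0.5531, 0.2538, 0.0243]
tool_rot: [-0.0, 0.992, -0.126, 0.001]
contact_force: [-0.1, -1.0, 6.3]
gripper_width: 0.63
grasp_force: 64.4
```

Request:
jog_arm([
  [[0,0,0,-0.3,0,0,0],[0,0,0,-0.7,0,0,0],[0,0,0,-1.5,0,0,0],[0,0,0,-2,0,0,0],[0,0,0,-2.5,0,0,0],[0,0,0,-2.5,0,0,0],[0,0,0,-2.5,0,0,0],[0,0,0,-2.5,0,0,0],[0,0,0,-2,0,0,0],[0,0,0,-1,0,0,0],[0,0,0,0,0,0,0],[0,0,0,0,0,0,0],[0,0,0,0,0,0,0]],
])

```text
time: 6.78
tool_pos: [0.5504, 0.2532, 0.1949]
tool_rot: [0.001, 0.992, -0.126, -0.002]
contact_force: [-0.4, -0.3, -4.2]
gripper_width: 0.625
grasp_force: 63.6
```

Run:
```python
from h import *
f=grab_frame("scene"); w=grab_frame("wrist")
cv2.imwrite("pics/l1.png",cv2.resize(np.hstack([f["color"],w["color"]]),(800,300),interpolation=cv2.INTER_AREA))
locate(f,"small_tub"); locate(w,"small_tub")
togo(.4995,-.203,.2,-19.1)
```

```text
small_tub 0.57 [404. 221.  78.  58.] ztop 0.2384 c [552.3 250.9] s [ 61.5 110.5] long -15.2
small_tub 0.78 [286. 258. 188. 227.] ztop 0.2395 c [569.5 248.8] s [55.1 72.6] long -15.5
t 6.98 pos [0.5508 0.2533 0.1954] yaw -14.51 tilt [-2.9e-03 -9.0e-04 -1.0e+00] togo tool cm [ 6.46 45.46 -0.4 ] turn z 0.0802 F [-0.6 -0.5 -3.1] w 0.627 g 63.6 j [0.31 0.03 1.69 0.   1.42 2.13]
```

View pics/l1.png

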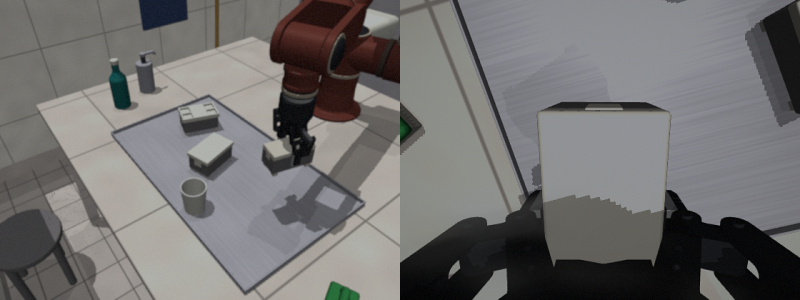

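The tub is held level, clear of the tray: in the left half it hangs in the gripper at about (280,152), and in the right half its lid fills (605,190). It is centred on the TCP within about 1.5 mm. Next I carry it over.

Request:
jog_arm([
  [[0,0.1,1.0,0,0,0,0],[0,0.3,2.0,0,0,0,0],[0,0.4,3.0,0,0,0,0],[0,0.5,3.2,0,0,0,0],[0,0.5,3.2,0,0,0,0],[0,0.5,3.2,0,0,0,0],[0,0.5,3.2,0,0,0,0],[0,0.5,3.2,0,0,0,0],[0,0.5,3.2,0,0,0,0],[0,0.5,3.2,0,0,0,0],[0,0.5,3.2,0,0,0,0],[0,0.5,3.2,0,0,0,0],[0,0.5,3.2,0,0,0,0],[0,0.5,3.2,0,0,0,0],[0,0.4,2.5,0,0,0,0],[0,0.2,1.2,0,0,0,0.04],[0,0,0,0,0,0,0.035],[0,0,0,0,0,0,0],[0,0,0,0,0,0,0],[0,0,0,0,0,0,0]],
])

```text
time: 8.65
tool_pos: [0.5058, -0.1979, 0.1971]
tool_rot: [-0.0, 0.987, -0.163, -0.0]
contact_force: [-0.2, -0.2, -2.2]
gripper_width: 0.626
grasp_force: 64.0
```

Run:
```python
from h import *
w=grab_frame("wrist"); f=grab_frame("scene"); t=grab_frame("top")
cv2.imwrite("pics/p1.png",cv2.resize(np.hstack([f["color"],w["color"]]),(800,300),interpolation=cv2.INTER_AREA))
for x in(w,f,t):
    locate(x,"small_tub"); locate(x,"recessed_tub")
togo(.4995,-.203,.12,-19.1)
```

```text
small_tub 0.71 [287. 256. 188. 224.] ztop 0.2422 c [ 524.8 -203.6] s [54.8 71.8] long -19.0
recessed_tub 0.57 [297. 134. 108.  26.] ztop 0.0772 c [ 555.  -221.5] s [81.6 15.4] long 70.7
small_tub 0.61 [276. 110.  52.  43.] ztop 0.2406 c [ 507.1 -195.7] s [ 59.8 110.3] long -18.5
small_tub 0.59 [401. 258.  49.  72.] ztop 0.2425 c [ 508.9 -188.6] s [ 46.8 113.3] long -25.8
recessed_tub 0.67 [370. 259.  36.  72.] ztop 0.0774 c [ 499. -204.] s [ 81.5 132.2] long -19.2
t 9.1 pos [ 0.506  -0.1983  0.1973] yaw -18.78 tilt [-0. -0. -1.] togo tool cm [-0.46  0.66  7.73] turn z 0.0055 F [ 0.9  0.3 -2.9] w 0.627 g 64.0 j [-0.51 -0.12  1.84 -0.    1.42  1.39]
```

View pics/p1.png

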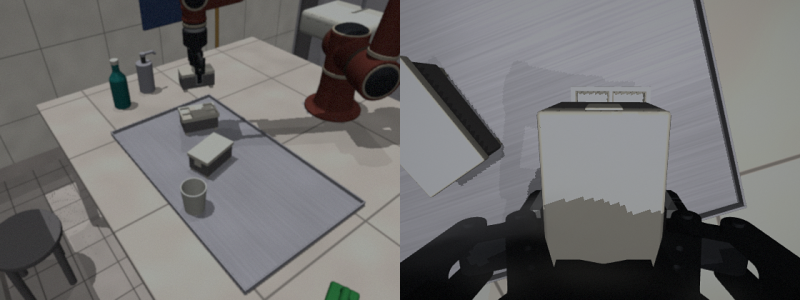

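The wrist view (right) shows the held tub directly over the recessed tub, whose far recesses show at about (592,97) and (630,97). The wrist view alone and the world poses agree on an offset of -4.8 mm in x and +6.8 mm in y. I correct that and descend to hover.

Request:
jog_arm([
  [[0,-0.24,0.34,0,0,0,0.003],[0,-0.24,0.34,0,0,0,0],[0,0,0,1,0,0,0],[0,0,0,1.5,0,0,0],[0,0,0,1.5,0,0,0],[0,0,0,1.5,0,0,0],[0,0,0,1.5,0,0,0],[0,0,0,1,0,0,0],[0,0,0,0.5,0,0,0],[0,0,0,0,0,0,0],[0,0,0,0,0,0,0],[0,0,0,0,0,0,0]],
])

```text
time: 10.1
tool_pos: [0.4999, -0.2037, 0.1134]
tool_rot: [0.0, 0.986, -0.165, 0.001]
contact_force: [0.4, -0.9, -3.8]
gripper_width: 0.625
grasp_force: 64.0
```

Run:
```python
from h import *
w=grab_frame("wrist"); cv2.imwrite("pics/p2.png",w["color"])
for o in("small_tub","recessed_tub"): locate(w,o)
togo(.4995,-.203,.0885,-19.1)
```

```text
small_tub 0.68 [285. 256. 190. 230.] ztop 0.1585 c [ 518.3 -209.8] s [54.9 72.6] long -19.2
recessed_tub 0.63 [286. 133. 163.  40.] ztop 0.0772 c [ 554.2 -221.5] s [82.4 17.2] long 70.9
t 10.25 pos [ 0.4999 -0.2037  0.1134] yaw -18.97 tilt [ 0.0018 -0.001  -1.    ] togo tool cm [-0.06 -0.05  2.49] turn z 0.0022 F [-0.3  0.2 -3. ] w 0.623 g 64.0 j [-0.52 -0.05  1.92  0.    1.27  1.38]
```

View pics/p2.png

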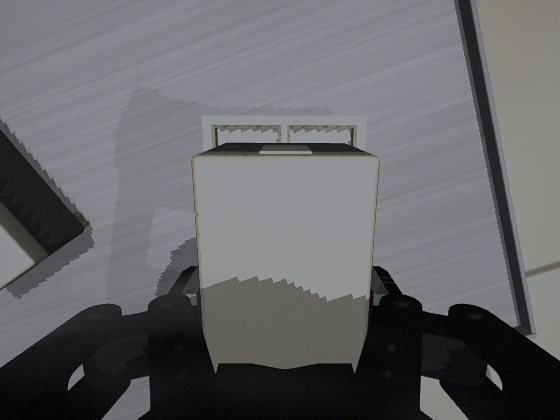

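The tub hovers aligned over the lid: its front edge is at row 155, and the two far recesses at about (248,132) and (320,132) sit symmetrically behind it. The offset is about 1 mm. I lower most of the way, then creep.

Request:
jog_arm([
  [[0,-0.05,-0.05,0.5,0,0,0],[0,0,0,0.5,0,0,0],[0,0,0,0.4,0,0,0],[0,0,0,0.3,0,0,0],[0,0,0,0.2,0,0,0],[0,0,0,0.1,0,0,0],[0,0,0,0.1,0,0,0],[0,0,0,0,0,0,0],[0,0,0,0,0,0,0]],
])

```text
time: 11.0
tool_pos: [0.499, -0.2027, 0.0914]
tool_rot: [0.0, 0.986, -0.165, 0.0]
contact_force: [0.2, -0.3, -2.0]
gripper_width: 0.622
grasp_force: 64.0
```

Request:
jog_arm([
  [[0,0,0,0.1,0,0,0],[0,0,0,0.05,0,0,0],[0,0,0,0.05,0,0,0],[0,0,0,0,0,0,0],[0,0,0,0,0,0,0]],
])

```text
time: 11.42
tool_pos: [0.4989, -0.2027, 0.0893]
tool_rot: [-0.0, 0.986, -0.165, -0.0]
contact_force: [0.8, 0.5, -2.9]
gripper_width: 0.624
grasp_force: 64.0
```

Sole is at about 0.069 and still hanging free, so the feet are inside the recesses. I creep the last millimetre.

Request:
jog_arm([
  [[0,0,0,0.05,0,0,0],[0,0,0,0.05,0,0,0],[0,0,0,0,0,0,0],[0,0,0,0,0,0,0]],
])

```text
time: 11.75
tool_pos: [0.499, -0.2028, 0.0885]
tool_rot: [0.0, 0.986, -0.165, 0.0]
contact_force: [-0.4, -1.2, -2.3]
gripper_width: 0.622
grasp_force: 64.1
```

Request:
jog_arm([
  [[0,0,0,0.05,0,0,0],[0,0,0,0,0,0,0],[0,0,0,0,0,0,0]],
])

```text
time: 12.0
tool_pos: [0.499, -0.2028, 0.0884]
tool_rot: [0.0, 0.986, -0.165, 0.0]
contact_force: [-3.7, 0.8, 2.0]
gripper_width: 0.624
grasp_force: 64.5
```

Request:
jog_arm([
  [[0,0,0,0.05,0,0,0],[0,0,0,0,0,0,0],[0,0,0,0,0,0,0]],
])

```text
time: 12.25
tool_pos: [0.4992, -0.2028, 0.0883]
tool_rot: [0.0, 0.986, -0.165, 0.0]
contact_force: [-3.8, 1.2, 5.2]
gripper_width: 0.628
grasp_force: 64.9
```

Contact at the expected seated height (TCP 0.0884, sole about 0.068). I release, then rise.

Request:
jog_arm([
  [[6.0,0,0,0,0,0,0],[7.0,0,0,0,0,0,0],[8.0,0,0,0,0,0,0],[8.5,0,0,0,0,0,0],[8.5,0,0,0,0,0,0],[8.5,0,0,0,0,0,0],[8.5,0,0,0,0,0,0],[8.5,0,0,0,0,0,0]],
])

```text
time: 12.92
tool_pos: [0.4989, -0.2027, 0.0873]
tool_rot: [-0.0, 0.986, -0.165, 0.0]
contact_force: [-0.1, -0.5, -0.2]
gripper_width: 0.996
grasp_force: 0.0
```

Request:
jog_arm([
  [[8.5,0,0,-0.5,0,0,0],[8.5,0,0,-1,0,0,0],[8.5,0,0,-2,0,0,0],[8.5,0,0,-2.5,0,0,0],[8.5,0,0,-2.5,0,0,0],[8.5,0,0,-2.5,0,0,0],[8.5,0,0,-2.5,0,0,0],[8.5,-1,0,-2.5,0,0,0],[8.5,-2,0,-1,0,0,0],[8.5,-2,0,0,0,0,0],[8.5,0,0,0,0,0,0],[8.5,0,0,0,0,0,0],[8.5,0,0,0,0,0,0]],
])

```text
time: 14.0
tool_pos: [0.4519, -0.1865, 0.2577]
tool_rot: [0.0, 0.986, -0.165, 0.0]
contact_force: [-0.0, 1.1, 0.5]
gripper_width: 0.999
grasp_force: 0.0
```

Run:
```python
from h import *
w=grab_frame("wrist"); f=grab_frame("scene")
cv2.imwrite("pics/e.png",np.hstack([cv2.resize(f["color"][90:240,180:380],(400,300)),cv2.resize(w["color"],(400,300))]))
for o in("small_tub","recessed_tub","flat_tub","cup"): locate(f,o)
for o in("small_tub","recessed_tub"): locate(w,o)
togo(.4995,-.203,.0885,-19.1)
```

```text
small_tub 0.6 [277. 147.  50.  40.] ztop 0.1321 c [ 499.7 -201.9] s [ 60.6 110.8] long -18.9
recessed_tub 0.79 [277. 171.  60.  39.] ztop 0.0748 c [ 501. -201.] s [ 85.4 132.5] long -18.8
flat_tub 0.76 [296. 216.  66.  64.] ztop 0.0765 c [586.9 -10.5] s [133.2  83.8] long 15.1
cup 0.57 [272. 275.  37.  52.] ztop 0.0876 c [731.9 110.4] s [71.7 68.5] long 57.1
small_tub 0.63 [285. 134.  78. 150.] ztop 0.1336 c [ 498.7 -202.1] s [ 54.  111.6] long -19.2
recessed_tub 0.71 [286. 133.  98. 152.] ztop 0.0776 c [ 499.7 -202.6] s [ 82.2 131.6] long -19.0
t 14.4 pos [ 0.4517 -0.1865  0.257 ] yaw -18.97 tilt [-6.e-04  4.e-04 -1.e+00] togo tool cm [5.070e+00 1.000e-02 1.685e+01] turn z 0.0022 F [-0.3 -0.3 -0.1] w 0.991 g 0.0 j [-0.54 -0.3   1.89  0.    1.55  1.36]
```

View pics/e.png

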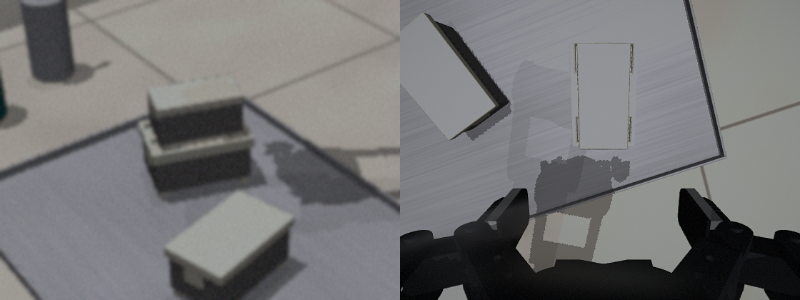

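The small tub sits squarely on the recessed tub, at (195,110) on the left and (604,97) on the right. The lids are 56 mm apart (64 − 8), so the feet are fully seated, and the other objects have not moved. I hand it in.

```bash
python3 -c "
from plant import *
print(job_done())"
```

```text
the job is handed in; nothing more can be done
None
```

The small tub is stacked with its feet fully down in the recessed tub's recesses and released; both larger tubs and the cup stand where they were, and the job was handed in at about 14.4 s.

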